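# Lock the rotary microscope stage for transport

### The job

Lock the round specimen stage for transport: push its upright pin round until the slot across the disc lines up with the lock bar, then push the bar by its head through the slot until its nose is fully home in the stop block on the far side. Only push, with shut fingertips and without great force: do not pinch the pin or the bar and do not lift the bar. Leave the lens, the jar and the ring beside it where they stand, and finish with the hand clear.

Things in the scene. Friction and masses are not known exactly. Their poses are not given: they have to be found in the camera images.
- lock: Fixed base of the stage lock: a black plate 285 x 100 x 10 mm screwed to the bench. Origin on the bench surface (z = 0) under the disc's centre, z up. Its x axis is the way the bar is pushed: along it lie the bar in its guide (-x side), the disc (middle), the stop block (+x side). The plate spans x -200 to 85 mm, y -50 to 50 mm. All heights given here are above the bench.
- guide_end (a point): Disc-side end of the straight white open-topped guide, on its centre line at channel floor level (18 mm height), 42 mm before the disc's centre. The guide runs 153 mm from here to the base's -x; 37 mm wide outside, channel 15.6 mm wide, wall tops at 26 mm height. Axes as the base.
- stop_wall (a point): Centre of the pocket's end wall in the white stop block, 22 mm height, 62 mm beyond the disc's centre on the base's x axis: the bar's nose touches it when fully home. The block spans 42 to 80 mm beyond the disc's centre, 44 mm wide, 30 mm high; the pocket is 17.6 mm wide, open to the disc and upwards. Axes as the base.
- disc (a joint): Turn of the round aluminium disc about the vertical through the base's origin, rad, anticlockwise from above; end stops at -0.35 and 3.49. Its slot is in line with the bar at 0 and equally at 3.14. Starts between 0.55 and 2.59, stays where left; turning takes 0.1 N m (4 N at the pin). At 0 the pin is on the base's +y side, at 1.57 on the -x side (towards the bar), at 3.14 on the -y side.
- disc_mid (a point): Centre of the disc's top face, 32 mm height. The disc is 76 mm across; one straight slot, 18 mm wide and open upwards (floor at 16.5 mm height), crosses its full diameter through the centre. x axis along the slot, y axis towards the pin; it turns with the disc.
- disc_pin (a point): Centre of the top of the disc's only pin: upright, steel, 12 mm diameter, from 32 to 58 mm height, standing 26 mm from the disc's centre, square to the slot. Meant to be pushed sideways with a fingertip; it carries the disc round with it.
- bar: Steel lock bar, 120 long, 12 wide, 12 mm high, 0.17 to 0.3 kg, loose on the floor of the open guide, sliding easily. Origin: underside of the nose tip; x along the bar to the nose, as the base's x; z up. The last 12 mm taper to 4.4 mm width, so the nose finds a slot that is nearly in line. At the start the nose is 4 to 20 mm short of the disc's rim; home, it is 62 mm beyond the disc's centre.
- bar_head (a point): Middle of the rear face of the bar's upright head, the face to push, 40 mm height, 120 mm behind the nose tip. The head is a plate 30 mm wide, 12 mm thick, from 28.5 to 52 mm height, above the guide walls, so a fingertip can push it from behind over the whole travel. Axes as the bar.
- objective: Bystander: a steel microscope objective lens standing upright, 29 mm diameter, 46 mm tall, origin under its centre. Leave alone.
- jar: Bystander: a small glass sample jar with a white cap, 48 mm diameter, 50 mm tall, origin under its centre. Leave alone.
- filter_ring: Bystander: a black filter ring lying flat, 44 mm outside and 30 mm inside diameter, 12 mm thick, origin under its centre. Leave alone.
Things that resemble listed ones, but are neither listed nor needed, are in the scene too. There is more than one size of the bar; the job needs the middle-sized.

How it is judged:
By the outcome, as a careful person would: the job done as asked, in the order asked, and still so for the second after the job is handed in, with the robot touching nothing.
It also fails if it takes over 54 s, if anything falls off the work surface, if the arm or the gripper's body presses on something with over 40 N, if the wrist force passes 120 N, or if a joint passes its speed limit or range.

### The arm

A 6-joint arm with a two-finger parallel gripper is mounted at the origin on the work surface. World frame = base frame: x ahead of the robot, y to its left, z up, the work surface at z = 0. Lengths are in m, angles in rad, forces in N, time in s.
With the tool pointing down it reaches from about 0.225 to 0.875 m from the base axis. Payload 3.4 kg.
Tool frame: the origin (TCP) lies between the finger pads; the fingertips stand 17 mm ahead of it and the grasp point (between the pads) lies 2 mm behind it; y points along the fingers, z is the direction in which the jaws open and shut, and the axes are right-handed (so a half turn about y gives the same grasp; the last joint's range is limited). The gripper opens to 85 mm and grips with 20 to 120 N. Pads are 22 mm wide; open, the fingers measure 114 mm over their backs; the gripper's body (76 mm by 85 mm) begins 54 mm behind the grasp point. The pads swing forward as they close: fully open they stand 13 mm farther back than shut.
Start: joints at [-1.323, 0.276, 1.505, -0, 1.361, -0.121], TCP at [0.207, -0.536, 0.248] pointing down, gripper open.
Joint ranges: [-2.89, 2.89], [-0.75, 2.08], [0.22, 2.7], [-1.18, 4.32], [0.11, 2.71], [-2.7, 2.7]. Speed limits (rad/s): [2.57, 2.57, 3.14, 3.14, 3.14, 3.14].

### API

Orientations are given as a unit quaternion [w, x, y, z].
In Python, from rig import manip, get_image, camera_model, sign_off, spot_in, silhouettes, spot_point gives the robot as it stands.
- The arm moves only by the tool jog_arm, never from a script. Its argument "targets" is a list of rows, each a list of 3 entries, a list of its own where there are three numbers: the finger opening in m, from 0 to 0.0854, then the shift along the world's x, y, z in m, then the turn about the world's z in rad. In form: [[claw, [x, y, z], spin], ...]. A call has 1 to 10 rows; each row shifts and turns the commanded pose from where the row before left it; what a row does not reach is not made up. A row lasts 1/8 s, in which the tool goes at most 62.5 mm and 10.7 degrees, less where a joint would pass 70% of its speed; a pose out of reach is approached as far as the arm can. A call with a gripper value outside its range is refused whole. The fingers move at their own pace and stop on an object; "force" is the grip in N (left out, the last holds). Time passes only in rows, so rows that do not move let the fingers close. It gives the time, the measured TCP pose, the force and the opening at its end, in the units of the state.
- manip.get_state(): the state, without advancing time (a new reading comes with each control period).
- get_image(name): name is "scene" or "top" or "wrist"; returns (picture, depth): 400x640x3 uint8, red, green, blue; 400x640 float32, m along the optical axis (not along the pixel's ray), 0 where there is no reading.
- camera_model(name): a dict with "mtx" (3x3 intrinsics, pixels), "world_from_camera" (4x4, takes a point from camera to world coordinates). Camera axes: x right, y up, looking along -z (the intrinsics and any distortion apply to the point x, -y, -z); pixel columns grow to the right and rows downward; lengths in m; the calibration is good to about 2 mm. A picture is of the moment at which its call begins: read the wrist's pose just before it. camera_model takes no time and is no camera call; for the wrist camera it gives the pose at the moment of the call.
- sign_off(): hands the job in, once; it reports no verdict.
Trained networks look in the newest picture that a camera, given by its name, has taken for a name from the list of things; names that differ only in an ending like _2 or _b are one class to them, and where a whole thing is asked for, a point or a joint stands for the part that bears it (a point fixed in the world has none). Each returns a list of dicts, best first, with "score" (0 to 1); they miss things now and then, are a little off and sometimes report something else, mostly with a low value. They report only what shows in the picture. A call takes as long as a camera call. They do not tell look-alikes from the thing itself.
- spot_in(name, camera): "position" ([column, row] in pixels, amid what is visible of it).
- silhouettes(name, camera): "mask" (400x640 bool, what is visible of it) and "position" ([column, row] in pixels, amid what is visible of it).
- spot_point(name, camera): "position" ([column, row] in pixels: a listed point, or the origin of a listed thing).
The state is a dict: "clock": time; "qpos": joint angles; "qd": joint speeds; "effort": joint torques, N m; "position": TCP position; "ee_rot": TCP orientation; "contact_force": force on the tool from outside, world axes, zero at the start; "moment": the same for the moment, N m; "width": finger opening in m.
Only numpy, scipy, OpenCV 4.12 (cv2) and the standard library are available. Lean on these libraries where they do the work, as an engineer would, in place of code of your own. Each camera call takes 0.05 s, during which the arm holds its last target.

## Working session

There is one attempt and no reset: what is moved stays moved. The work goes in short steps, Python scripts to look and compute and a tool call to move; the robot and the scene stay as the last step left them, time stands still between calls to the robot, and variables do not carry over. Pictures are saved under pics/ and viewed, and the job is handed in when it is done.

Besides the shell and the picture viewer there is one more tool, called after "Request:" as a command line: name --argument value ..., lists and objects as JSON in quotes. jog_arm: Moves the arm, as the interface text tells. Its arguments: {"type":"object","properties":{"targets":{"type":"array","items":{"type":"array"}},"force":{"type":"number"}},"required":["targets"]}

```bash
ls; mkdir -p pics; python3 - <<'E'
from rig import *
import cv2
print(manip.get_state())
for n in ["scene","top"]:
    p,d=get_image(n); cv2.imwrite(f"pics/{n}0.png",p[:,:,::-1])
    m=camera_model(n); print(n,m)
    for t in ["lock","disc_pin","disc_mid","bar","bar_head","guide_end","stop_wall","objective","jar","filter_ring"]:
        try: print(t,[(round(r["score"],2),[round(float(v)) for v in r["position"]]) for r in spot_point(t,n)][:4])
        except Exception as e: print(t,e)
E
```

```text
pics
{'clock': 0.0, 'qpos': array([-1.32302995e+00,  2.76605314e-01,  1.50619786e+00, -1.75892161e-05,
        1.36070286e+00, -1.21029680e-01]), 'qd': array([-0.00139645, -0.00038196, -0.00070431,  0.00126012, -0.00033585,
       -0.00029247]), 'effort': array([ 3.92644142e-04, -4.16775441e+01, -2.45806861e+01, -3.31304191e-04,
        1.08830718e-02, -5.76579467e-06]), 'position': array([ 0.20712578, -0.53583071,  0.24740802]), 'ee_rot': array([ 0.12960374, -0.12970155,  0.69579324, -0.69444377]), 'contact_force': array([-0.62733422, -0.42153241, -0.67669573]), 'moment': array([0.03984445, 0.01027719, 0.03534532]), 'width': 0.08537209497783907}
scene {'mtx': array([[483.02189949,   0.        , 313.76579797],
       [  0.        , 483.02189949, 193.13838681],
       [  0.        ,   0.        ,   1.        ]]), 'world_from_camera': array([[ 0.55969562, -0.52119448,  0.64428031,  1.17971974],
       [ 0.828678  ,  0.35743832, -0.43073266, -0.30620155],
       [-0.00579498,  0.7749801 ,  0.63195906,  0.66481411],
       [ 0.        ,  0.        ,  0.        ,  1.        ]])}
lock [(0.
[... 622 characters left out ...]
 0.        ,   0.        ,   1.        ]]), 'world_from_camera': array([[ 0.02003351,  0.98238728, -0.18577912,  0.37486459],
       [-0.99979691,  0.020092  , -0.00156806,  0.11576314],
       [ 0.00219223,  0.18577281,  0.98259028,  1.02994695],
       [ 0.        ,  0.        ,  0.        ,  1.        ]])}
lock [(0.64, [339, 199])]
disc_pin [(0.95, [340, 196])]
disc_mid [(0.87, [338, 200])]
bar [(0.81, [238, 290]), (0.73, [361, 202]), (0.67, [384, 242])]
bar_head [(0.86, [295, 250]), (0.83, [410, 196]), (0.5, [410, 268]), (0.27, [336, 239])]
guide_end [(0.89, [356, 196])]
stop_wall [(0.71, [312, 196])]
objective [(0.5, [335, 240])]
jar [(0.71, [376, 155])]
filter_ring [(0.63, [319, 160])]
```

```bash
python3 - <<'E'
import cv2
a=cv2.imread("pics/scene0.png")[110:310,170:430]; cv2.imwrite("pics/scene0c.png",cv2.resize(a,None,fx=3,fy=3,interpolation=cv2.INTER_CUBIC))
a=cv2.imread("pics/top0.png")[120:310,220:440]; cv2.imwrite("pics/top0c.png",cv2.resize(a,None,fx=3,fy=3,interpolation=cv2.INTER_CUBIC))
E
```

```text
(no output)
```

View pics/scene0c.png

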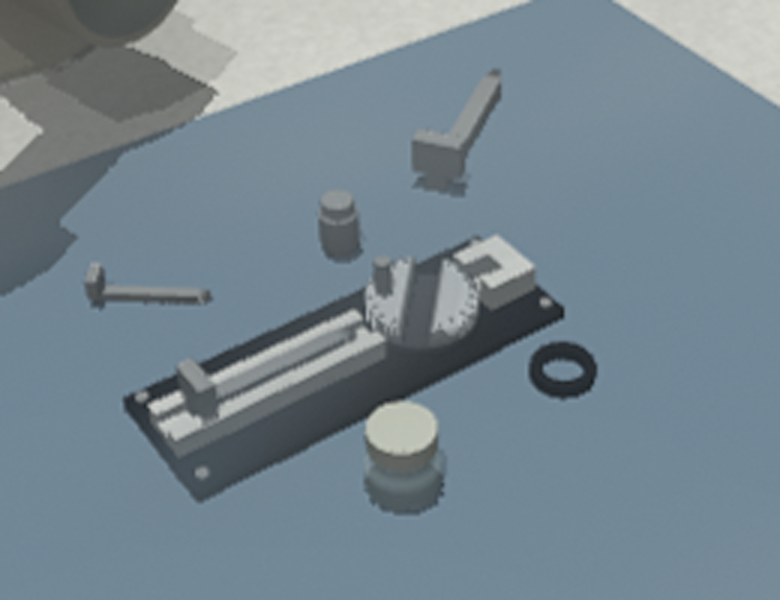

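View pics/top0c.png

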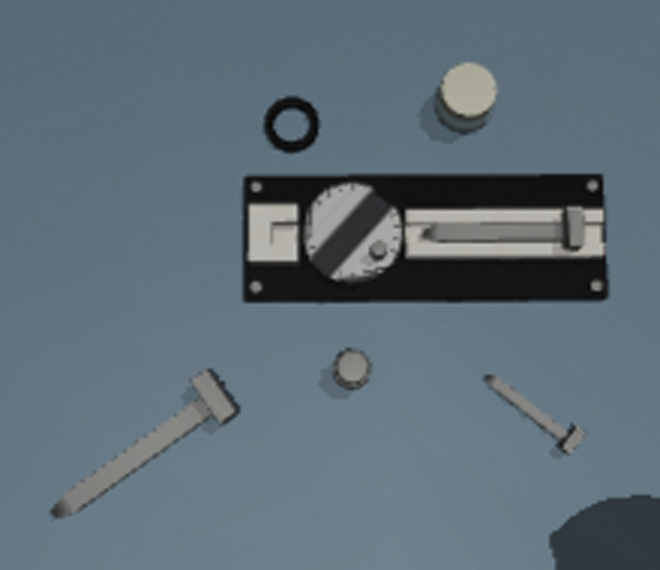

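View pics/top0.png

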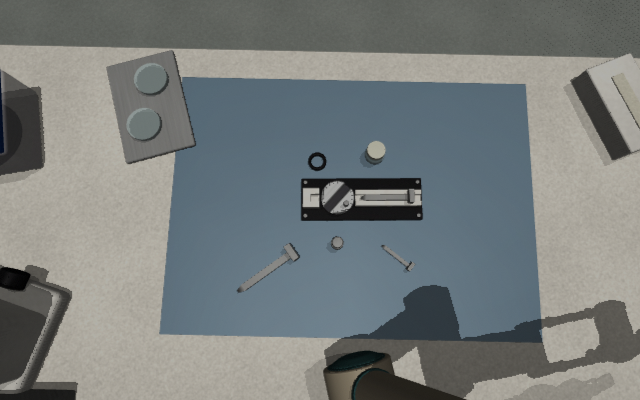

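The top view (3x crop) shows the lock lying with its +x towards image left. Its disc is near (338,198), with the pin at lower right (345,203) and the slot diagonal. The middle bar is in the guide with its head at (411,196). The large and small bars on the bench are decoys. Next I'll turn these pixels into positions.

```bash
cat > h.py <<'E'
from rig import *
import cv2, numpy as np
def ray(cam,px,z,m=None):
    m=m or camera_model(cam); K=m["mtx"];T=m["world_from_camera"]
    d=m.get("dist"); p=np.array([(px[0]-K[0,2])/K[0,0],-(px[1]-K[1,2])/K[1,1],-1.])
    w=T[:3,:3]@p; o=T[:3,3]; s=(z-o[2])/w[2]; return o+s*w
def proj(P,m):
    K=m["mtx"];T=m["world_from_camera"]; c=T[:3,:3].T@(np.asarray(P,float)-T[:3,3])
    return [K[0,0]*c[0]/-c[2]+K[0,2], K[1,1]*-c[1]/-c[2]+K[1,2]]
H=dict(disc_pin=.058,disc_mid=.032,bar=.018,bar_head=.040,guide_end=.018,stop_wall=.022,lock=0,objective=0,jar=0,filter_ring=0)
E
python3 - <<'E'
from h import *
from scipy.spatial.transform import Rotation as R
np.set_printoptions(precision=4,suppress=True)
q=manip.get_state()["ee_rot"]; print(R.from_quat(np.roll(q,-1)).as_matrix())
for n in ["scene","top"]:
    get_image(n)
    for t in H:
        for r in spot_point(t,n)[:3]: print(n,t,round(r["score"],2),ray(n,r["position"],H[t]))
p,d=get_image("wrist"); cv2.imwrite("pics/w0.png",p[:,:,::-1]); print(camera_model("wrist"))
E
```

```text
[[-0.9328  0.      0.3605]
 [-0.3605 -0.0002 -0.9328]
 [ 0.     -1.      0.0002]]
scene disc_pin 0.96 [0.5534 0.0739 0.058 ]
scene disc_mid 0.74 [0.5658 0.0935 0.032 ]
scene bar 0.92 [0.5678 0.045  0.018 ]
scene bar 0.87 [0.3646 0.2981 0.018 ]
scene bar 0.59 [ 0.4826 -0.0207  0.018 ]
scene bar_head 0.78 [0.4684 0.1729 0.04  ]
scene bar_head 0.61 [ 0.5741 -0.0821  0.04  ]
scene bar_head 0.53 [ 0.4437 -0.087   0.04  ]
scene guide_end 0.79 [0.5715 0.0457 0.018 ]
scene stop_wall 0.59 [0.5659 0.1573 0.022 ]
scene lock 0.98 [0.5724 0.0911 0.    ]
scene objective 0.75 [0.4639 0.0869 0.    ]
scene jar 0.57 [0.6785 0.0006 0.    ]
scene filter_ring 0.74 [0.6625 0.1422 0.    ]
top disc_pin 0.66 [0.5473 0.0789 0.058 ]
top disc_pin 0.65 [0.6448 0.1409 0.058 ]
top disc_mid 0.8 [0.5602 0.0963 0.032 ]
top bar 0.85 [0.5668 0.0382 0.018 ]
top bar 0.74 [0.3526 0.3181 0.018 ]
top bar 0.73 [ 0.4622 -0.0124  0.018 ]
top bar_head 0.93 [ 0.5694 -0.0739  0.04  ]
top bar_head 0.66 [ 0.4096 -0.0704  0.04  ]
top bar_head 0.64 [0.4424 0.1899 0.04  ]
top guide_end 0.77 [0.5753 0.0559 0.018 ]
top stop_wall 0.89 [0.5649 0.1549 0.022 ]
top lock 0.58 [0.5611 0.092  0.    ]
top objective 0.6 [0.4633 0.1024 0.    ]
top jar 0.95 [0.6733 0.0047 0.    ]
top filter_ring 0.65 [0.6622 0.1548 0.    ]
{'mtx': array([[325.3689,   0.    , 318.5879],
       [  0.    , 325.3689, 196.7424],
       [  0.    ,   0.    ,   1.    ]]), 'world_from_camera': array([[ 0.3617,  0.899 ,  0.247 ,  0.2689],
       [-0.9323,  0.349 ,  0.0949, -0.5136],
       [-0.0009, -0.2646,  0.9643,  0.3734],
       [ 0.    ,  0.    ,  0.    ,  1.    ]])}
```

View pics/w0.png

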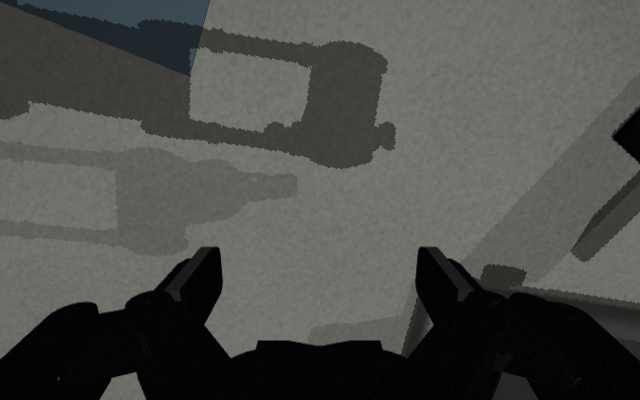

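Request:
jog_arm --targets '[[0,[0.018,0.027,0],0.12],[0,[0.018,0.027,0],0.12],[0,[0.018,0.027,0],0.12],[0,[0.018,0.027,0],0.12],[0,[0.018,0.027,0],0.12],[0,[0.018,0.027,0],0.12],[0,[0.018,0.027,0],0.12],[0,[0.018,0.027,0],0.12],[0,[0.018,0.027,0],0.12],[0,[0.018,0.027,0],0.123]]' --force 40

```text
clock: 3.5
position: [0.3878, -0.2655, 0.2485]
ee_rot: [0.501, -0.501, 0.499, -0.499]
contact_force: [0.3, 0.2, -0.0]
width: -0.0002
```

Request:
jog_arm --targets '[[0,[0.018,0.027,0],0],[0,[0.018,0.027,0],0],[0,[0.018,0.027,0],0],[0,[0.018,0.027,0],0],[0,[0.018,0.027,0],0],[0,[0.018,0.027,0],0],[0,[0.018,0.027,0],0],[0,[0.018,0.027,0],0],[0,[0.015,0.02,0],0],[0,[0,0,0],0]]'

```text
clock: 4.75
position: [0.547, -0.0292, 0.2481]
ee_rot: [0.501, -0.501, 0.499, -0.499]
contact_force: [0.0, 0.2, 0.4]
width: -0.0003
```

```bash
python3 - <<'E'
from h import *
from scipy.spatial.transform import Rotation as R
np.set_printoptions(precision=4,suppress=True)
s=manip.get_state(); print(s["clock"],s["position"],s["qpos"],s["width"],s["contact_force"]);print(R.from_quat(np.roll(s["ee_rot"],-1)).as_matrix())
p,d=get_image("wrist"); cv2.imwrite("pics/w1.png",p[:,:,::-1]); np.save("w1.npy",d)
for t in H:
    for r in spot_point(t,"wrist")[:2]: print(t,round(r["score"],2),np.round(r["position"]),ray("wrist",r["position"],H[t]))
E
```

```text
4.75 [ 0.547  -0.0292  0.2481] [-0.1806  0.2349  1.5627  0.0002  1.3438 -0.184 ] -0.00028231387067381106 [0.0233 0.2105 0.3817]
[[ 0.0034  0.0002  1.    ]
 [-1.      0.0002  0.0034]
 [-0.0001 -1.      0.0002]]
disc_pin 0.76 [320.  64.] [0.5456 0.0729 0.058 ]
disc_pin 0.74 [238.  48.] [0.4728 0.0859 0.058 ]
disc_mid 0.64 [342.  43.] [0.5667 0.0949 0.032 ]
bar 0.73 [337. 102.] [0.5643 0.0398 0.018 ]
bar 0.63 [242. 147.] [ 0.4608 -0.0068  0.018 ]
bar_head 0.79 [340. 220.] [ 0.5678 -0.0828  0.04  ]
bar_head 0.74 [197. 209.] [ 0.4144 -0.0712  0.04  ]
guide_end 0.56 [342.  91.] [0.5692 0.0516 0.018 ]
lock 0.64 [338.  51.] [0.5652 0.093  0.    ]
objective 0.96 [237.  52.] [0.4587 0.0919 0.    ]
jar 0.6 [436. 136.] [0.6778 0.0042 0.    ]
jar 0.54 [340.  42.] [0.5672 0.1015 0.    ]
```

View pics/w1.png

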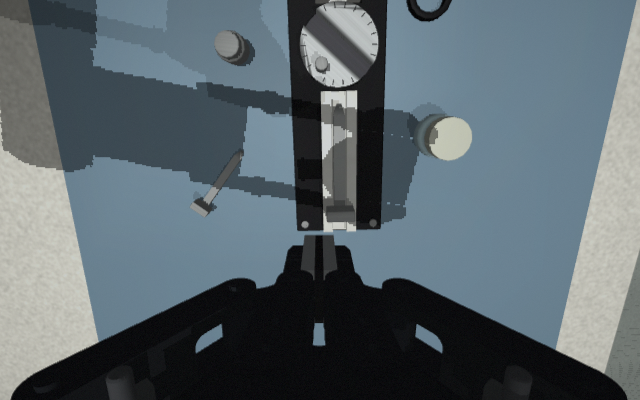

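```bash
python3 - <<'E'
from h import *
np.set_printoptions(precision=4,suppress=True)
a=cv2.imread("pics/w1.png"); cv2.imwrite("pics/w1c.png",cv2.resize(a[0:250,270:410],None,fx=4.,fy=2.4,interpolation=cv2.INTER_CUBIC))
c=cv2.resize(a[0:110,280:400],None,fx=5,fy=5,interpolation=cv2.INTER_CUBIC); cv2.imwrite("pics/w1d.png",c)
g=cv2.cvtColor(a,cv2.COLOR_BGR2GRAY)
# guide wall edges by rows
for r in range(95,200,15):
    row=g[r,285:395].astype(int); gr=np.diff(row); i=np.argmax(gr); j=np.argmin(gr)
    m=camera_model("wrist")
    print(r,285+i+1,285+j+1, ray("wrist",(285.5+i,r),.026,m)[:2], ray("wrist",(285.5+j,r),.026,m)[:2])
E
```

```text
95 321 357 [0.5471 0.0474] [0.5838 0.0475]
110 321 357 [0.5471 0.0326] [0.5843 0.0327]
125 321 333 [0.5472 0.0175] [0.5597 0.0175]
140 322 293 [0.5483 0.002 ] [0.5176 0.0019]
155 322 294 [ 0.5483 -0.0139] [ 0.5184 -0.014 ]
170 322 294 [ 0.5484 -0.0302] [ 0.5181 -0.0302]
185 323 324 [ 0.5496 -0.0468] [ 0.5507 -0.0468]
```

View pics/w1d.png

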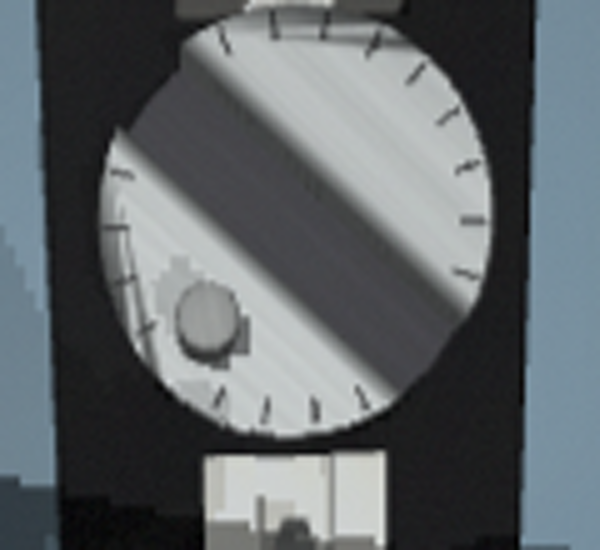

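The wrist image shows the slot diagonal and the pin top at (321,63), with the disc centre at (339,45). That puts the pin 26 mm from the centre (0.564, 0.093), at about 0.84 rad, and the lock yaw is about 91.4°. I'll lower the shut fingertips behind the pin and push along +y.

Request:
jog_arm --targets '[[0,[-0.004,0.035,0],0],[0,[-0.003,0.032,0],0],[0,[0,0,-0.04],0],[0,[0,0,-0.04],0],[0,[0,0,-0.04],0],[0,[0,0,-0.03],0],[0,[0,0,-0.025],0],[0,[0,0,-0.015],0],[0,[0,0,0],0],[0,[0,0,0],0]]'

```text
clock: 6.55
position: [0.5401, 0.0365, 0.0592]
ee_rot: [0.501, -0.5, 0.499, -0.5]
contact_force: [-0.1, 0.1, 0.0]
width: 0.0
```

```bash
python3 - <<'E'
from h import *
np.set_printoptions(precision=4,suppress=True)
s=manip.get_state(); print(s["clock"],s["position"],s["contact_force"])
p,d=get_image("wrist"); cv2.imwrite("pics/w2.png",p[:,:,::-1])
E
```

```text
6.55 [0.5401 0.0365 0.0592] [-0.1232  0.1499  0.0122]
```

View pics/w2.png

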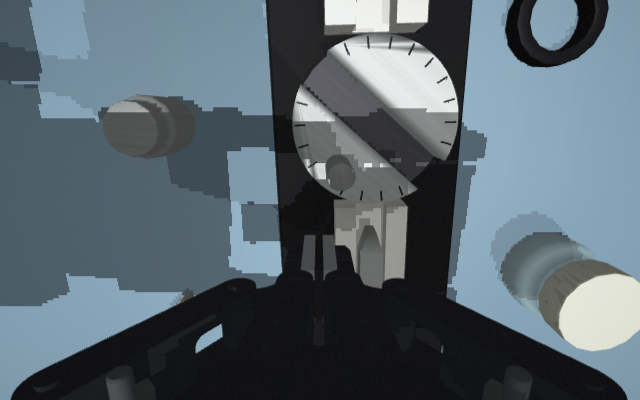

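Request:
jog_arm --targets '[[0,[0,0.01,-0.004],0],[0,[0,0.006,0],0],[0,[0,0.004,0],0],[0,[0,0.004,0],0],[0,[0,0.004,0],0],[0,[0,0.003,0],0],[0,[0,0.002,0],0],[0,[0,0,0],0]]'

```text
clock: 7.6
position: [0.5347, 0.0668, 0.0539]
ee_rot: [-0.497, 0.505, -0.5, 0.498]
contact_force: [-7.5, -9.7, 7.0]
width: -0.0
```

```bash
python3 - <<'E'
from h import *
np.set_printoptions(precision=4,suppress=True)
s=manip.get_state(); print(s["clock"],s["position"],s["contact_force"])
p,d=get_image("wrist"); cv2.imwrite("pics/w3.png",p[:,:,::-1])
T=camera_model("wrist"); K=T["mtx"];W=T["world_from_camera"]
v,u=np.mgrid[:400,:640]; P=np.stack([(u-K[0,2])/K[0,0]*d,-(v-K[1,2])/K[1,1]*d,-d],-1)@W[:3,:3].T+W[:3,3]
for a,b in [(60,370),(580,370),(240,290),(400,290),(320,300),(120,340),(520,340),(310,250),(290,275)]: print(a,b,P[b,a]-s["position"])
E
```

```text
7.6 [0.5347 0.0668 0.0539] [-7.4771 -9.6553  6.9739]
60 370 [-0.055   0.0119  0.0687]
580 370 [0.0539 0.0139 0.0691]
240 290 [-0.0251  0.0103  0.0345]
400 290 [0.0249 0.011  0.0347]
320 300 [-0.     -0.0029  0.0193]
120 340 [-0.0482  0.0114  0.0589]
520 340 [0.0487 0.0117 0.0576]
310 250 [-0.0042  0.0099  0.0036]
290 275 [-0.01    0.0118  0.0275]
```

View pics/w3.png

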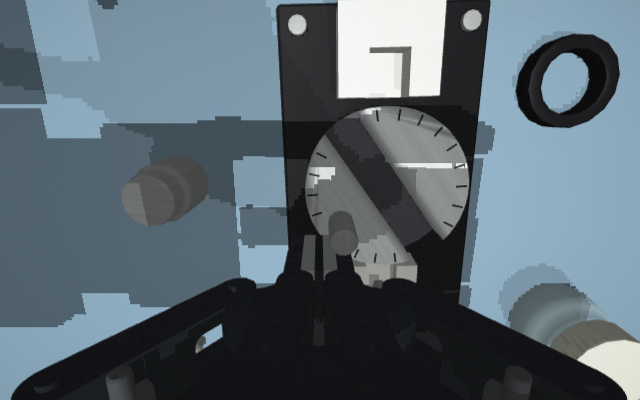

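```bash
python3 - <<'E'
from h import *
np.set_printoptions(precision=4,suppress=True)
for t in ["disc_pin","disc_mid","stop_wall"]:
    for r in spot_point(t,"wrist")[:2]: print(t,round(r["score"],2),np.round(r["position"]),ray("wrist",r["position"],H[t]))
print(ray("wrist",(343,242),.058))
s=manip.get_state();m=camera_model("wrist")
for dx in(-.0145,.0145):
  print(proj(s["position"]+[dx,.011,-.017],m),proj(s["position"]+[dx,.011,0],m))
a=cv2.imread("pics/w3.png")[100:300,280:480]; cv2.imwrite("pics/w3c.png",cv2.resize(a*1.0,None,fx=3,fy=3,interpolation=cv2.INTER_CUBIC)*1.5)
E
```

```text
disc_pin 0.6 [344. 244.] [0.544  0.0795 0.058 ]
disc_mid 0.98 [388. 188.] [0.5657 0.0964 0.032 ]
disc_mid 0.51 [545. 316.] [0.6511 0.0288 0.032 ]
stop_wall 0.58 [384.  54.] [0.5625 0.1553 0.022 ]
[0.5437 0.0805 0.058 ]
[np.float64(289.55285469278505), np.float64(228.73083252963357)] [np.float64(285.6039867368937), np.float64(243.61036384227847)]
[np.float64(351.90785487609514), np.float64(229.24680502642778)] [np.float64(355.52460680457614), np.float64(244.21722074075186)][ WARN:0@1.239] global loadsave.cpp:1063 imwrite_ Unsupported depth image for selected encoder is fallbacked to CV_8U.
```

View pics/w3c.png

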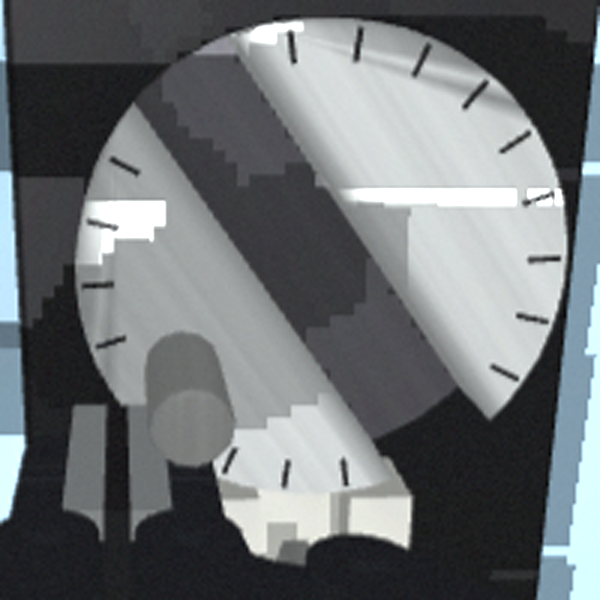

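The tip is only about ±8 mm wide, so the pin is being pushed by its corner. I'll back off, move 5 mm towards the pin and push again along the pin's arc.

Request:
jog_arm --targets '[[0,[0,-0.012,0],0],[0,[0.005,0,0],0],[0,[0,0.004,0],0],[0,[-0.001,0.004,0],0],[0,[-0.001,0.004,0],0],[0,[-0.001,0.002,0],0],[0,[-0.001,0.001,0],0],[0,[0,0,0],0]]'

```text
clock: 8.8
position: [0.539, 0.0718, 0.0543]
ee_rot: [-0.5, 0.502, -0.499, 0.499]
contact_force: [-2.8, -6.6, 1.9]
width: 0.0002
```

```bash
cat > look.py <<'E'
from h import *
import sys
np.set_printoptions(precision=4,suppress=True)
n=sys.argv[1]
s=manip.get_state(); print(s["clock"],s["position"],s["contact_force"])
p,d=get_image("wrist"); cv2.imwrite(f"pics/{n}.png",p[:,:,::-1])
for t in sys.argv[2:]:
    for r in spot_point(t,"wrist")[:2]: print(t,round(r["score"],2),np.round(r["position"]),ray("wrist",r["position"],H[t]))
E
python3 look.py w4 disc_pin disc_mid
```

```text
8.8 [0.539  0.0718 0.0543] [-2.7846 -6.6215  1.8801]
disc_pin 0.7 [326. 237.] [0.5413 0.0874 0.058 ]
disc_mid 0.89 [377. 199.] [0.5658 0.0959 0.032 ]
```

View pics/w4.png

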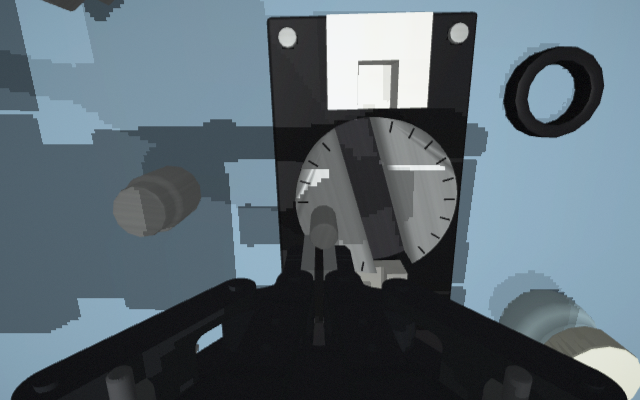

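Request:
jog_arm --targets '[[0,[-0.001,0.002,0],0],[0,[0,0.002,0],0],[0,[0,0.001,0],0],[0,[0,0,0],0]]'

```text
clock: 9.45
position: [0.5373, 0.0769, 0.0541]
ee_rot: [-0.499, 0.502, -0.5, 0.499]
contact_force: [-3.1, -4.2, 2.0]
width: -0.0002
```

```bash
python3 look.py w5 disc_pin disc_mid
```

```text
9.45 [0.5373 0.0769 0.0541] [-3.0901 -4.1935  1.9874]
disc_pin 0.83 [324. 235.] [0.5388 0.0935 0.058 ]
disc_pin 0.62 [376. 274.] [0.5603 0.0762 0.058 ]
disc_mid 0.73 [378. 212.] [0.5647 0.0949 0.032 ]
```

View pics/w5.png

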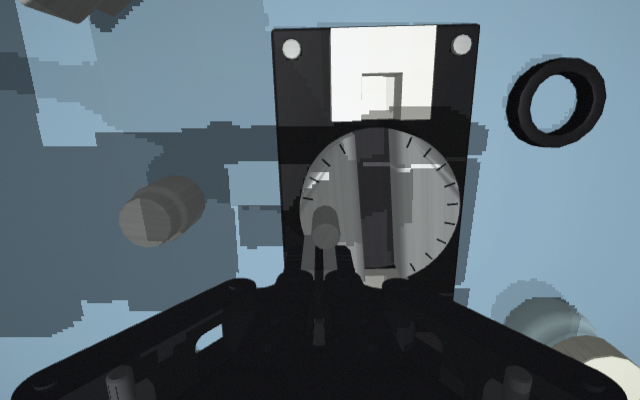

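Request:
jog_arm --targets '[[0,[0,0.001,0],0],[0,[0,0.0005,0],0],[0,[0,0,0],0],[0,[0,-0.01,0],0],[0,[0,-0.02,0],0],[0,[0,-0.01,0.04],0],[0,[0.012,-0.01,0.04],0],[0,[0.012,0,0.04],0],[0,[0,0,0],0],[0,[0,0,0],0]]'

```text
clock: 10.85
position: [0.5625, 0.0285, 0.1737]
ee_rot: [-0.5, 0.5, -0.5, 0.5]
contact_force: [0.1, 0.1, -0.8]
width: -0.0001
```

```bash
python3 look.py w6 disc_pin disc_mid bar bar_head guide_end stop_wall; python3 - <<'E'
import cv2
a=cv2.imread("pics/w6.png")[0:230,220:460]; cv2.imwrite("pics/w6c.png",cv2.resize(a,None,fx=2.6,fy=2.6,interpolation=cv2.INTER_CUBIC))
E
```

```text
10.85 [0.5625 0.0285 0.1737] [ 0.0651  0.079  -0.7749]
disc_pin 0.85 [286. 107.] [0.5374 0.0946 0.058 ]
disc_mid 0.83 [325. 108.] [0.5653 0.0946 0.032 ]
disc_mid 0.33 [433.  48.] [0.6464 0.1382 0.032 ]
bar 0.9 [324. 171.] [0.5655 0.0412 0.018 ]
bar 0.72 [212. 220.] [ 0.4642 -0.0039  0.018 ]
bar_head 0.94 [163. 290.] [ 0.4225 -0.0632  0.04  ]
bar_head 0.5 [203. 109.] [0.4722 0.0936 0.04  ]
guide_end 0.85 [329. 158.] [0.5707 0.0533 0.018 ]
stop_wall 0.7 [319.  24.] [0.5616 0.1567 0.022 ]
```

View pics/w6c.png

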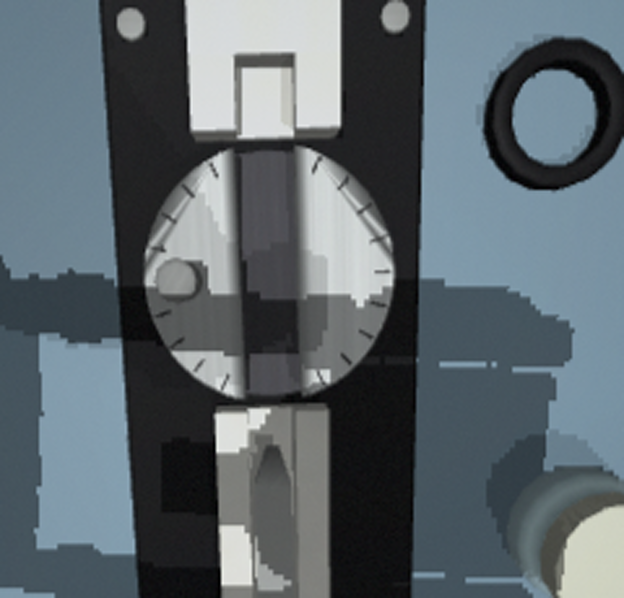

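The slot is now lined up: about 0.037 rad in the image against 0.022 for the lock axis, so roughly 0.015 rad off. Next I'll move behind the bar head.

Request:
jog_arm --targets '[[0,[0.002,-0.05,0],0],[0,[0.002,-0.05,0],0],[0,[0.0015,-0.0535,0],0],[0,[0,0,-0.04],0],[0,[0,0,-0.04],0],[0,[0,0,-0.025],0],[0,[0,0,-0.015],0],[0,[0,0,0],0],[0,[0,0,0],0]]'

```text
clock: 12.32
position: [0.5697, -0.1245, 0.0553]
ee_rot: [0.501, -0.5, 0.499, -0.5]
contact_force: [0.1, -0.2, -0.3]
width: 0.0001
```

```bash
python3 look.py w7 bar_head bar
```

```text
12.325 [ 0.5697 -0.1245  0.0553] [ 0.1025 -0.241  -0.2504]
bar_head 0.74 [322. 157.] [ 0.5704 -0.0798  0.04  ]
bar 0.61 [99.  5.] [ 0.4709 -0.0152  0.018 ]
```

View pics/w7.png

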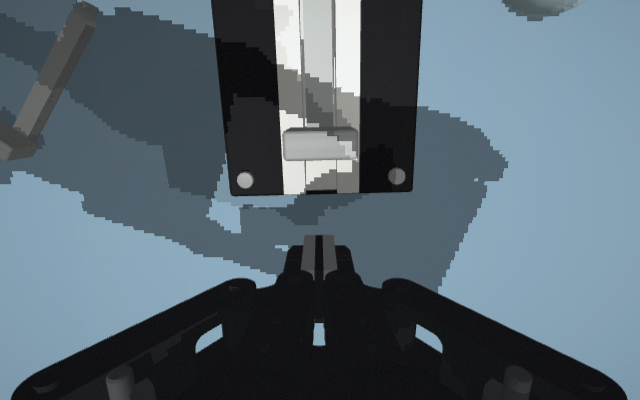

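Request:
jog_arm --targets '[[0,[0,0.02,0],0],[0,[0,0.008,0],0],[0,[0,0.006,0],0],[0,[0,0.006,0],0],[0,[0,0.006,0],0],[0,[0,0.006,0],0],[0,[-0.001,0.006,0],0],[0,[0,0.006,0],0],[0,[0,0.006,0],0],[0,[0,0,0],0]]'

```text
clock: 13.72
position: [0.5676, -0.0534, 0.0542]
ee_rot: [0.5, -0.5, 0.5, -0.499]
contact_force: [0.2, -0.3, 0.0]
width: -0.0001
```

```bash
python3 look.py w8 disc_mid
```

```text
13.725 [ 0.5676 -0.0534  0.0542] [ 0.1627 -0.2896  0.0338]
```

View pics/w8.png

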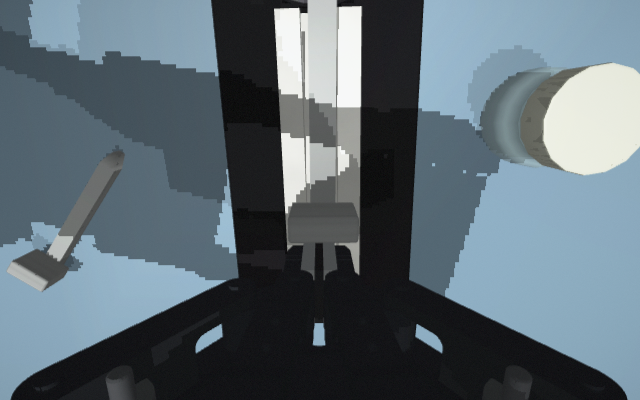

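The bar is moving freely, with its nose already in the disc slot. I'll keep pushing.

Request:
jog_arm --targets '[[0,[0,0.007,0],0],[0,[0,0.007,0],0],[0,[0,0.007,0],0],[0,[-0.001,0.007,0],0],[0,[0,0.007,0],0],[0,[0,0.007,0],0],[0,[0,0.007,0],0],[0,[0,0.007,0],0],[0,[0,0.005,0],0],[0,[0,0,0],0]]'

```text
clock: 15.08
position: [0.5668, 0.0074, 0.0544]
ee_rot: [0.501, -0.5, 0.5, -0.5]
contact_force: [-0.1, 0.7, -0.5]
width: -0.0
```

```bash
python3 look.py w9 disc_mid bar bar_head stop_wall
```

```text
15.075 [0.5668 0.0074 0.0544] [-0.0912  0.7375 -0.5116]
disc_mid 0.77 [316.  52.] [0.5645 0.0953 0.032 ]
bar 0.66 [145. 253.] [ 0.4718 -0.0035  0.018 ]
bar_head 0.66 [ 61. 367.] [ 0.4323 -0.0575  0.04  ]
```

View pics/w9.png

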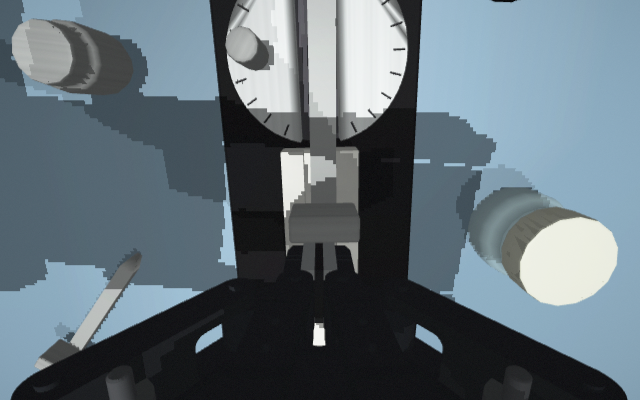

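Request:
jog_arm --targets '[[0,[0,0.005,0],0],[0,[0,0.005,0],0],[0,[0,0.003,0],0],[0,[0,0.002,0],0],[0,[0,0.001,0],0],[0,[0,0,0],0]]'

```text
clock: 16.08
position: [0.5667, 0.0228, 0.0544]
ee_rot: [0.5, -0.5, 0.5, -0.5]
contact_force: [-0.5, -0.8, -0.9]
width: -0.0001
```

Request:
jog_arm --targets '[[0,[0,0.001,0],0],[0,[0,0.001,0],0]]'

```text
clock: 16.32
position: [0.5669, 0.0245, 0.0544]
ee_rot: [0.5, -0.5, 0.5, -0.5]
contact_force: [0.2, -1.4, -0.3]
width: -0.0
```

Request:
jog_arm --targets '[[0,[0,0.001,0],0],[0,[0,0.001,0],0],[0,[0,0,0],0]]'

```text
clock: 16.7
position: [0.5668, 0.0268, 0.0543]
ee_rot: [0.5, -0.5, 0.5, -0.5]
contact_force: [-0.5, -1.0, -1.0]
width: -0.0001
```

```bash
python3 look.py w10 disc_mid
```

```text
16.7 [0.5668 0.0268 0.0543] [-0.512  -0.9832 -1.0206]
disc_mid 0.91 [318. 100.] [0.5657 0.0957 0.032 ]
```

View pics/w10.png

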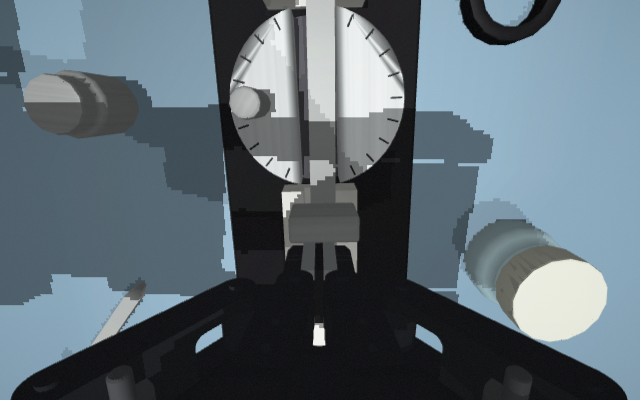

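Request:
jog_arm --targets '[[0,[0,0.001,0],0],[0,[0,0.001,0],0],[0,[0,0,0],0]]'

```text
clock: 17.18
position: [0.5668, 0.028, 0.0543]
ee_rot: [-0.5, 0.501, -0.499, 0.5]
contact_force: [-1.7, -4.0, -0.2]
width: -0.0002
```

Request:
jog_arm --targets '[[0,[0,0.001,0],0],[0,[0,0.001,0],0],[0,[0,0,0],0]]'

```text
clock: 17.55
position: [0.567, 0.0282, 0.0545]
ee_rot: [-0.5, 0.502, -0.498, 0.5]
contact_force: [-1.1, -9.7, 0.3]
width: 0.0
```

The force rises while the position stays still, so the bar has reached a stop. I'll give it one more small press, back away and look.

Request:
jog_arm --targets '[[0,[0,0.001,0],0],[0,[0,0.001,0],0],[0,[0,0,0],0]]'

```text
clock: 17.92
position: [0.5671, 0.0284, 0.0547]
ee_rot: [-0.499, 0.503, -0.497, 0.501]
contact_force: [-0.7, -14.7, 1.0]
width: -0.0002
```

Request:
jog_arm --targets '[[0,[0,-0.004,0],0],[0,[0,-0.012,0],0],[0,[0,-0.02,0.01],0],[0,[0,-0.01,0.04],0],[0,[0,0,0.04],0],[0,[0,0.04,0.04],0],[0,[0,0.04,0.02],0],[0,[0,0.02,0],0],[0,[0,0,0],0],[0,[0,0,0],0]]'

```text
clock: 19.18
position: [0.5661, 0.0855, 0.2029]
ee_rot: [-0.499, 0.501, -0.5, 0.499]
contact_force: [0.2, 0.4, -0.0]
width: 0.0
```

```bash
python3 look.py w11 disc_mid disc_pin bar bar_head stop_wall objective jar filter_ring; python3 - <<'E'
import cv2
a=cv2.imread("pics/w11.png")[0:250,220:460]; cv2.imwrite("pics/w11c.png",cv2.resize(a,None,fx=2.4,fy=2.4,interpolation=cv2.INTER_CUBIC))
E
```

```text
19.175 [0.5661 0.0855 0.2029] [ 0.2045  0.4241 -0.0423]
disc_mid 0.55 [320. 169.] [0.5663 0.0967 0.032 ]
disc_mid 0.43 [323. 209.] [0.569  0.0579 0.032 ]
bar 0.72 [322.  99.] [0.5682 0.1587 0.018 ]
bar 0.53 [224. 257.] [0.4669 0.0007 0.018 ]
bar_head 0.86 [323. 235.] [0.57   0.0343 0.04  ]
bar_head 0.82 [175.  59.] [0.4468 0.1897 0.04  ]
stop_wall 0.93 [316. 101.] [0.5632 0.1571 0.022 ]
objective 0.63 [218. 163.] [0.4626 0.0968 0.    ]
jar 0.57 [422. 244.] [0.6789 0.0084 0.    ]
jar 0.4 [315. 100.] [0.5624 0.1591 0.    ]
filter_ring 0.62 [412. 112.] [0.6578 0.1477 0.    ]
```

View pics/w11c.png

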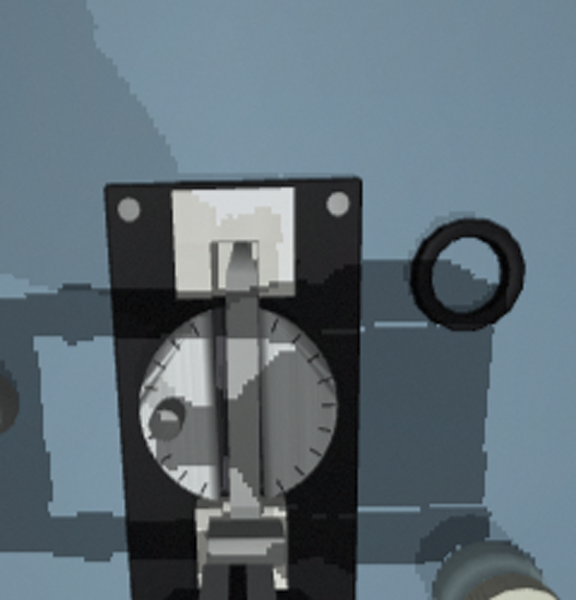

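The nose touches the pocket's end wall, at about (238,243) in the crop. The network puts the nose at y 0.1587 and the stop wall at y 0.1571. The bystanders are where they stood and the hand is 0.2 m up, so I'm handing it in.

```bash
python3 - <<'E'
from rig import *
print(sign_off())
E
```

```text
the job is handed in; nothing more can be done
None
```

The stage is locked: the disc's slot is in line with the bar, and the bar's nose is fully home in the stop block. The job was handed in at about 19 s of the 54 s allowed.

- **Disc:** I pushed the pin round from about 0.84 rad to within about 0.02 rad of in line, with shut fingertips. The first push caught the pin with the tip's corner (about 14 N, tool pushed 5 mm aside). I backed off, moved over and pushed again.
- **Bar:** I pushed the middle-sized bar by its head through the slot. It slid freely until it stopped. There the force rose to about 15 N with the position still at y 0.028. That is about 3 mm past where I expected the stop, which is in keeping with the calibration and the 1–2 mm spread in my measurements.
- **Last checks:** The final wrist picture shows the nose against the pocket's end wall; the network put the nose at y 0.159 and the wall at y 0.157. The hand was about 0.2 m up and touching nothing.
- **Bystanders:** The hand never came near the lens, the jar or the ring, and they read the same as at the start, within about 1 cm of network scatter.

I did not take a final picture with the scene or top camera, so the result rests on the wrist camera and the force reading.

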